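Line up the cup rail's bolt holes with a drift and bolt it

TASK

The cup rail on the sloping steel bracket has slipped sideways, so the hole in its middle no longer lines up with the hole in the bracket under it. Take the tapered drift from the bamboo block, push it squarely through both holes until its collar sits down on the rail and it has levered the holes into line, then draw it out and put it back upright in the block, collar down on the wood. Then push the bolt all the way home through both holes, let go of it, and leave the other things on the ledge where they stand.

Things in the scene. Friction and masses are not known exactly. Their poses are not given: they have to be found in the camera images.
- bracket_hole (a point): Centre of the 22 mm through hole in the fixed bracket's sloping plate, on its upper face (under the rail), 100 mm above the ledge. z is the hole's axis, square to the plate, up and out, 30 degrees from vertical; the slope faces its own -x (downhill); y is level, along the rail. Plate 110 mm (x) x 180 mm x 16 mm thick; 80 mm of free room below it along the hole.
- rail_hole (a point): Centre of the 22 mm hole in the cup rail, on the rail's upper face (10 mm above the bracket plate). The rail is an aluminium bar 200 mm long (y) x 60 mm x 10 mm lying on the bracket plate, with a bent peg 36 mm high near each end (93 mm from the hole). Same axes as bracket_hole.
- rail (a joint): How far the rail has slipped along its y axis from having its hole in line with the bracket's, m; 0 is in line, positive towards +y. Starts 6.5 to 10.5 mm off. It slides stiffly: some 4 N of friction sideways, and it stays where it is left; it cannot lift off or turn.
- drift_grip (a point): Point on the drift's axis in the middle of its handle, z towards the handle end: 112 mm from the tip, 40 mm above the collar's underside. The drift stands tip down in either hole of the block, collar on the wood; it is the one with the slim tall handle and the collar.
- drift_tip (a point): The centre of the drift's tip, same axes as drift_grip.
- bolt_grip (a point): Point on the bolt's axis within its knob, z towards the knob: 28 mm above the knob's underside, 88 mm from the foot. The bolt stands foot down in the block's other hole, knob on the wood; it is the one with the thick fluted knob and no collar.
- bolt_neck (a point): Centre of the underside of the bolt's knob, 60 mm from the foot, same axes as bolt_grip; meets rail_hole when the bolt is home.
- block: Fixed bamboo block 90 x 190 x 80 mm high, origin in the centre of its underside, z up. Two upright 24 mm through holes at y = -50 mm and +50 mm (x = 0) of its own frame; the drift stands in one, the bolt in the other. Top at 80 mm.
- moka_pot: Bystander: eight-sided stainless moka pot, 193 mm high, 95 mm across, origin under its centre. Leave alone.
- coaster: Bystander: bamboo coaster, 100 mm across, 8 mm thick. Leave alone.
- cup: Bystander: blue espresso cup on the coaster, 60 mm high, 64 mm across. Leave alone.
- tamper: Bystander: chrome tamper, 58 mm across its foot, 90 mm high, standing on its foot. Leave alone.
- drip_tray: Bystander: black plastic drip tray insert, 100 x 140 x 22 mm. Leave alone.
- sugar_jar: Bystander: glass jar with wooden lid, 76 mm across, 110 mm high. Leave alone.
- spoon: Bystander: spoon, 140 mm long, lying flat. Leave alone.
- drift: The drift, a plain steel tool 134 mm long, about 0.25 kg; origin at its tip. Tapered pin growing from 6 mm across at the tip to 21 mm at 55 mm from it, then straight to 72 mm; collar 34 mm across, 8 mm thick (72 to 80 mm); then a slim round handle 26 mm across, 54 mm long.
- bolt: The bolt, steel, about 0.25 kg; origin at the centre of its foot. A smooth pin 19 mm across, 60 mm long, foot bevelled by 1.5 mm, under a fluted round knob 38 mm across (41 over the flutes) and 40 mm high.

How it is judged:
By the outcome, as a careful person would: the job done as asked, in the order asked, and still so for the second after the job is handed in, with the robot touching nothing.
It also fails if it takes over 64 s, if anything falls off the work surface, if the arm or the gripper's body presses on something with over 40 N, if the wrist force passes 120 N, or if a joint passes its speed limit or range.

ROBOT

A 6-joint arm with a two-finger parallel gripper is mounted at the origin on the work surface. World frame = base frame: x ahead of the robot, y to its left, z up, the work surface at z = 0. Lengths are in m, angles in rad, forces in N, time in s.
With the tool pointing down it reaches from about 0.4 to 0.825 m from the base axis. Payload 7 kg.
Tool frame: the origin (TCP) lies at the very end of the fingers, on their centre line; the grasp point (between the pads) lies 19 mm behind it (arm.grip_point_offset is the distance from the TCP to the grasp point, in m); z points along the fingers, y is the line along which they close (so a half turn about z gives the same grasp; the last joint's range is limited). The gripper opens to 88 mm and grips with 3 to 60 N. Pads are 19 mm wide; open, the fingers measure 130 mm over their backs; the gripper's body (78 mm by 193 mm) begins 47 mm behind the grasp point.
Start: joints at [-0.907, 0.359, 0.012, 0, -1.224, -0.288], TCP at [0.248, -0.628, 0.227] pointing down, gripper open.
Joint ranges: [-3.07, 3.07], [-1.43, 2.12], [-1.02, 1.25], [-3.03, 1.67], [-3.05, -0], [-3.03, 3.03]. Speed limits (rad/s): [2.39, 2.39, 3.01, 3.14, 3.14, 3.14].

INTERFACE

Orientations are given as [roll, pitch, yaw] about the fixed x, y, z axes, in that order (R = Rz(yaw) Ry(pitch) Rx(roll)).
In Python, from station import arm, cams gives the robot as it stands.
- The arm moves only by the shell command python3 -m handwheel 'ROWS' [FORCE]. ROWS is JSON, a list that holds one entry, the list of rows, each a list of 7 numbers: the shift along the tool's x, y, z normalised to -1 to 1, where 1 is 0.08 m, then the turn, a rotation vector about the tool's x, y, z normalised to -1 to 1, where 1 is 0.5 rad, then the closure in counts, from 0 (fully open) to 255 (shut). In form: [[[x, y, z, wx, wy, wz, hand], ...]]. A call has 1 to 5 rows; each row is the pose to reach, as a shift and turn from the pose commanded when the call began, along the tool's axes at that moment; what a row does not reach only later rows make up. A row lasts 1/8 s, in which the tool goes at most 62.5 mm and 10.7 degrees, less where a joint would pass 70% of its speed; a pose out of reach is approached as far as the arm can. A call with a number of a shift or a turn outside -1 to 1 is refused whole. A call with a gripper value outside its range is refused whole. The fingers move at their own pace and stop on an object; FORCE is the grip in N (left out, the last holds). Time passes only in rows, so rows that repeat a pose let the fingers close. It gives the time, the measured TCP pose, the force, the opening and the grip force at its end, in the units of the state.
- arm.get_state(): the state, without advancing time (a new reading comes with each control period).
- cams.grab_frame(name): name is "side" or "top" or "wrist"; returns the picture (400x640x3 uint8, blue, green, red); there is no depth.
- cams.camera_info(name): a dict with "camera_matrix" (3x3 intrinsics, pixels), "R" (3x3) and "t" (3): a world point X has camera coordinates R X + t; the wrist camera has in their place "hand_eye" (4x4, takes a point from camera to tool coordinates, whose origin is the TCP and whose axes are the flange's). Camera axes: x right, y down, z forward; pixel columns grow to the right and rows downward; lengths in m; the calibration is good to about 2 mm. The wrist camera is an equidistant fisheye: a pixel r from the principal point sees the ray r / f radians off the axis. A picture is of the moment at which its call begins: read the wrist's pose just before it. camera_info takes no time and is no camera call.
- arm.job_done(): hands the job in; it is judged then, once.
The state is a dict: "t": time; "q": joint angles; "qd": joint speeds; "joint_efforts": joint torques, N m; "eef_pos": TCP position; "ee_rot": TCP orientation; "force": force on the tool from outside, world axes, zero at the start; "moment": the same for the moment, N m; "width": finger opening in m; "gripper_force": force on a finger pad.
Only numpy, scipy, OpenCV 4.12 (cv2) and the standard library are available. Lean on these libraries where they do the work, as an engineer would, in place of code of your own. Each camera call takes 0.05 s, during which the arm holds its last target. There are 200 camera calls.

## Working session

There is one attempt and no reset: what is moved stays moved. The work goes in short steps, Python scripts to look and compute and a shell command to move; the robot and the scene stay as the last step left them, time stands still between calls to the robot, and variables do not carry over. Pictures are saved under pics/ and viewed, at most 13 in all, crops included, and the job is handed in when it is done.

```bash
mkdir -p pics; ls
python3 - <<'E'
from station import arm,cams
import cv2,numpy as np
s=arm.get_state();print(s)
for n in("side","top","wrist"):
    i=cams.camera_info(n);print(n,{k:np.round(v,4).tolist() if not isinstance(v,str) else v for k,v in i.items()})
a=cams.grab_frame("side");b=cams.grab_frame("top");c=cams.grab_frame("wrist")
for n,x in zip(("side","top","wrist"),(a,b,c)): cv2.imwrite(f"pics/{n}0.png",x)
E
```

```text
pics
{'t': 0.0, 'q': array([-9.06869960e-01,  3.59373676e-01,  1.10474741e-02, -3.44662010e-04,
       -1.22409129e+00, -2.88090841e-01]), 'qd': array([ 0.00127744,  0.00101242,  0.00047376, -0.00203514,  0.00104293,
        0.0005001 ]), 'joint_efforts': array([-1.57075365e-04, -5.82728863e+01,  2.93060786e+01,  6.99712381e+00,
        7.12120032e-03, -1.60877821e-04]), 'eef_pos': array([ 0.24754366, -0.62744054,  0.22562726]), 'ee_rot': array([ 3.13994623e+00, -1.50003185e-04, -2.76587438e+00]), 'force': array([ 0.10627292, -0.26274686, -0.69708085]), 'moment': array([ 0.0044393 , -0.0068979 , -0.03297038]), 'gripper_force': 0.0, 'width': 0.08808967134347875}
side {'camera_matrix': [[509.3757, 0.0, 321.0772], [0.0, 509.3757, 199.3439], [0.0, 0.0, 1.0]], 'R': [[0.9985, -0.0516, -0.0192], [-0.05, -0.703, -0.7095], [0.0232, 0.7093, -0.7045]], 't': [-0.6173, 0.0936, 1.2668]}
top {'camera_matrix': [[389.4685, 0.0, 318.916], [0.0, 389.4685, 201.0696], [0.0, 0.0, 1.0]], 'R': [[0.0019, -0.9993, -0.0382], [-0.9988, -0.0001, -0.0491], [0.0491, 0.0382, -0.9981]], 't': [0.0054, 0.6135, 1.0162]}
wrist {'camera_matrix': [[309.7069, 0.0, 312.4323], [0.0, 309.7069, 201.4351], [0.0, 0.0, 1.0]], 'hand_eye': [[0.0001, -0.961, -0.2765, 0.0765], [1.0, 0.0003, -0.0007, 0.0001], [0.0007, -0.2765, 0.961, -0.1576], [0.0, 0.0, 0.0, 1.0]]}
```

View pics/side0.png

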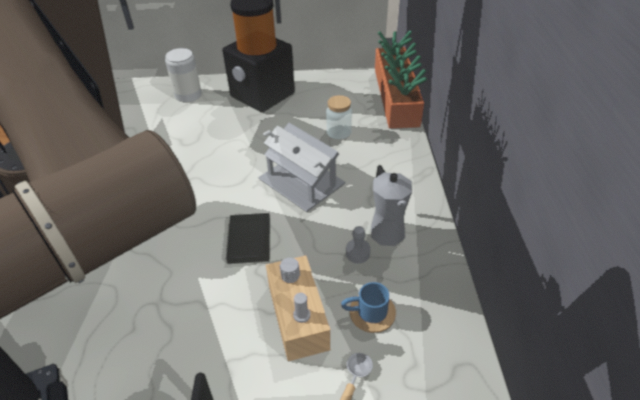

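View pics/top0.png

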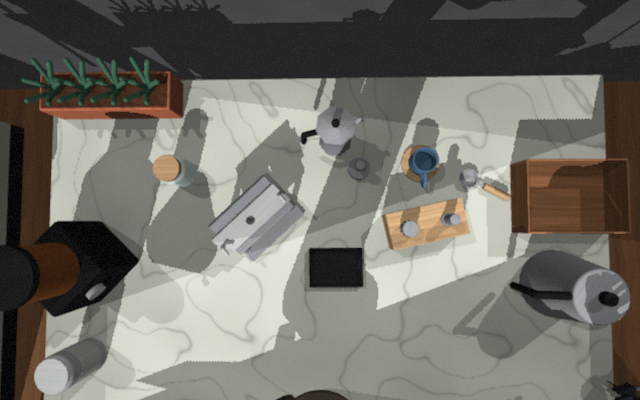

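The side view shows the drift at about (301,306), the bolt at (290,270) and the rail hole at (296,150). In the top view the drift is at (452,219), the bolt at (410,229) and the hole at (250,220). I'll zoom in next.

Run:
```python
import cv2,numpy as np
def c(n,x,y): 
    return cv2.resize(cv2.imread(f"pics/{n}0.png")[y:y+75,x:x+100],(400,300),interpolation=cv2.INTER_CUBIC)
cv2.imwrite("pics/z0.png",np.vstack([np.hstack([c("top",206,180),c("top",380,185)]),np.hstack([c("side",255,120),c("side",252,255)])]))
```

```text
(no output)
```

View pics/z0.png

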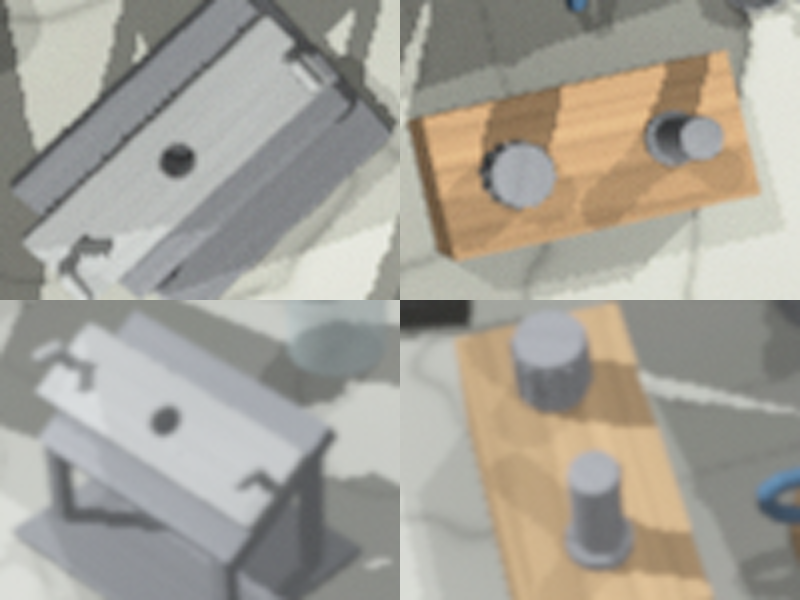

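In the zoom, the hole sits at (178,160) in the top crop and (165,120) in the side crop. The bolt top, drift top and rail corners are all readable too, so I'll triangulate them.

```bash
cat > geo.py <<'E'
from station import arm,cams
import cv2,numpy as np
from scipy.spatial.transform import Rotation as Ro
def ray(n,uv,pose=None):
    i=cams.camera_info(n);K=np.array(i["camera_matrix"])
    d=np.linalg.solve(K,[uv[0],uv[1],1.])
    if n!="wrist":
        R=np.array(i["R"]);return -R.T@np.array(i["t"]),R.T@(d/np.linalg.norm(d))
    th=np.hypot(d[0],d[1]);s=np.sin(th)/th if th else 1
    H=np.array(i["hand_eye"]);p,R=pose
    return p+R@H[:3,3],R@H[:3,:3]@np.array([d[0]*s,d[1]*s,np.cos(th)])
def tri(rays):
    A=np.zeros((3,3));b=np.zeros(3)
    for c,d in rays: P=np.eye(3)-np.outer(d,d);A+=P;b+=P@c
    x=np.linalg.solve(A,b);return x,max(np.linalg.norm((np.eye(3)-np.outer(d,d))@(x-c)) for c,d in rays)
def onplane(r,p,n): c,d=r;return c+d*((np.array(p)-c)@n/(d@n))
def pose():
    s=arm.get_state();return s["eef_pos"],Ro.from_euler("xyz",s["ee_rot"]).as_matrix()
def proj(X,pose):
    i=cams.camera_info("wrist");H=np.array(i["hand_eye"]);K=np.array(i["camera_matrix"]);p,R=pose
    c=H[:3,:3].T@(R.T@(np.asarray(X)-p)-H[:3,3]);r=np.hypot(c[0],c[1]);th=np.arctan2(r,c[2])
    return K[:2,:2]@(c[:2]/r*th)+K[:2,2]
def frame(z,y):
    """tool rotation: z axis, y approx"""
    z=z/np.linalg.norm(z);x=np.cross(y,z);x/=np.linalg.norm(x);return np.c_[x,np.cross(z,x),z]
def delta(P,R):
    "shift and turn, normalised, to bring TCP to P,R"
    p,R0=pose();return np.round(R0.T@(P-p)/.08,3),np.round(Ro.from_matrix(R0.T@R).as_rotvec()/.5,3)
E
python3 - <<'E'
from geo import *
np.set_printoptions(precision=4,suppress=True)
o={"tb":(206,180),"tk":(380,185),"sb":(255,120),"sk":(252,255)}
def P(k,u,v): return ("top" if k[0]=="t" else "side",(o[k][0]+(u+.5)/4-.5,o[k][1]+(v+.5)/4-.5))
for n,a,b in [("hole",("tb",178,160),("sb",165,120)),("railTopRight(-y,+x)",("tb",262,15),("sb",330,135)),("rail left",("tb",25,240),("sb",90,23)),("rail low",("tb",355,105),("sb",250,225)),
 ("bolt top",("tk",123,174),("sk",150,45)),("drift top",("tk",300,138),("sk",195,172)),("block +x-y",("tk",328,52),("sk",315,300+80)),]:
    x,e=tri([ray(*P(*a)),ray(*P(*b))]);print(n,x,round(e,4))
for uv in [(328,52),(360,192),(58,255),(25,115)]: print("block",onplane(ray(*P("tk",*uv)),[0,0,.08],np.array([0,0,1.])))
E
```

```text
hole [0.5636 0.1693 0.1068] 0.0003
railTopRight(-y,+x) [0.6582 0.1149 0.1319] 0.0086
rail left [0.5155 0.2574 0.1221] 0.0005
rail low [0.6055 0.0619 0.1081] 0.0082
bolt top [ 0.544  -0.2144  0.1133] 0.0005
drift top [ 0.5658 -0.3106  0.1382] 0.0002
block +x-y [ 0.62   -0.3622  0.0304] 0.0016
block [ 0.6187 -0.346   0.08  ]
block [ 0.5334 -0.3639  0.08  ]
block [ 0.4943 -0.181   0.08  ]
block [ 0.58   -0.1614  0.08  ]
```

The slope faces the robot and the rail's y axis runs along about (-0.707, 0.707). Next I'll move above the block with the tool y axis along the rail.

```bash
python3 -m handwheel '[[[-0.5,0.3,-0.2,0,0,-0.37,0],[-1,0.55,-0.4,0,0,-0.74,0],[-1,0.55,-0.4,0,0,-0.82,0]]]' >/dev/null
for i in 1 2 3 4; do python3 -m handwheel '[[[-0.6,0.05,0,0,0,0,0],[-1,0.1,0,0,0,0,0]]]'; done; python3 -m handwheel '[[[0,0,0,0,0,0,0]]]'
python3 - <<'E'
from geo import *
s=arm.get_state();print(s["eef_pos"],s["ee_rot"],s["q"])
np.save("p1.npy",np.r_[s["eef_pos"],s["ee_rot"]]);cv2.imwrite("pics/w1.png",cams.grab_frame("wrist"))
pp=pose()
for X in ([.5658,-.3106,.142],[.5658,-.3106,.088],[.544,-.2144,.12]):print(proj(X,pp))
E
```

```text
t: 0.78
eef_pos: [0.3575, -0.4941, 0.2583]
ee_rot: [3.141, 0.0, -2.356]
force: [0.8, 0.2, 0.8]
width: 0.0876
gripper_force: 0.0
t: 1.02
eef_pos: [0.4087, -0.4316, 0.2583]
ee_rot: [3.141, 0.0, -2.355]
force: [0.2, -0.2, -0.5]
width: 0.0877
gripper_force: 0.0
t: 1.27
eef_pos: [0.4596, -0.3693, 0.2584]
ee_rot: [3.141, 0.0, -2.355]
force: [0.6, -0.2, -0.3]
width: 0.0877
gripper_force: 0.0
t: 1.52
eef_pos: [0.5104, -0.307, 0.2583]
ee_rot: [3.141, -0.0, -2.355]
force: [0.4, -0.0, 0.2]
width: 0.0877
gripper_force: 0.0
t: 1.65
eef_pos: [0.5106, -0.3069, 0.2581]
ee_rot: [3.141, -0.0, -2.353]
force: [-0.2, -0.4, 0.5]
width: 0.0875
gripper_force: 0.0
[ 0.51059382 -0.30693496  0.25814846] [ 3.14101289e+00 -8.94578967e-05 -2.35308671e+00] [-2.13624352e-01  2.10840057e-01 -1.20566348e-01 -2.50409935e-04
 -1.23992662e+00 -5.68584644e-01]
[268.37157418 236.43479172]
[274.78187232 218.1025051 ]
[349.94230444 273.21859303]
```

View pics/w1.png

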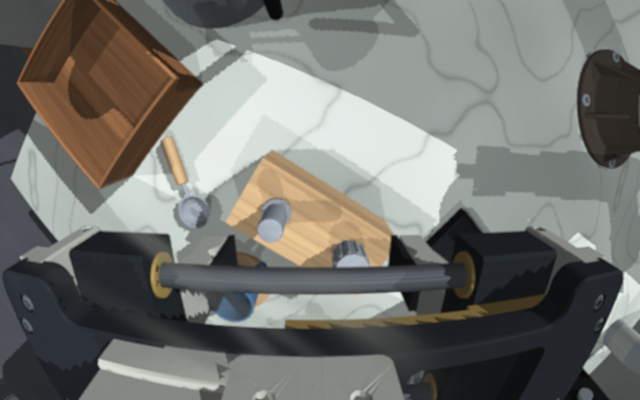

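The drift top is at about (270,235), which agrees with the triangulated point (268,236). I'll descend onto the handle and grip it.

```bash
python3 -m handwheel '[[[-0.3,-0.3,0,0,0,0,0],[-0.454,-0.518,0.3,0,0,0,0],[-0.454,-0.518,0.6,0,0,0,0]]]' >/dev/null
python3 -m handwheel '[[[0,0,0.5,0,0,0,100],[0,0,1,0,0,0,120]]]' 
python3 -m handwheel '[[[0,0,0.37,0,0,0,120],[0,0,0.37,0,0,0,120]]]'
python3 - <<'E'
from geo import *
s=arm.get_state();print(s["eef_pos"],s["ee_rot"],s["width"])
im=cams.grab_frame("side");t=cams.grab_frame("top");w=cams.grab_frame("wrist")
f=lambda a:cv2.resize(a,(400,300),interpolation=cv2.INTER_CUBIC)
cv2.imwrite("pics/g1.png",np.vstack([np.hstack([f(im[245:335,240:360]),f(t[175:265,390:510])]),np.hstack([f(w[150:300,220:420]),f(w)])]))
E
```

```text
t: 2.33
eef_pos: [0.5638, -0.3132, 0.1295]
ee_rot: [-3.141, 0.0, -2.357]
force: [0.6, 0.4, 0.1]
width: 0.073
gripper_force: 0.0
t: 2.58
eef_pos: [0.5622, -0.3126, 0.0984]
ee_rot: [3.137, -0.003, -2.357]
force: [0.1, -0.5, 0.2]
width: 0.0531
gripper_force: 0.0
[ 0.56215625 -0.31255958  0.09844987] [ 3.13694525e+00 -2.62924664e-03 -2.35712696e+00] 0.05313759004759302
```

View pics/g1.png

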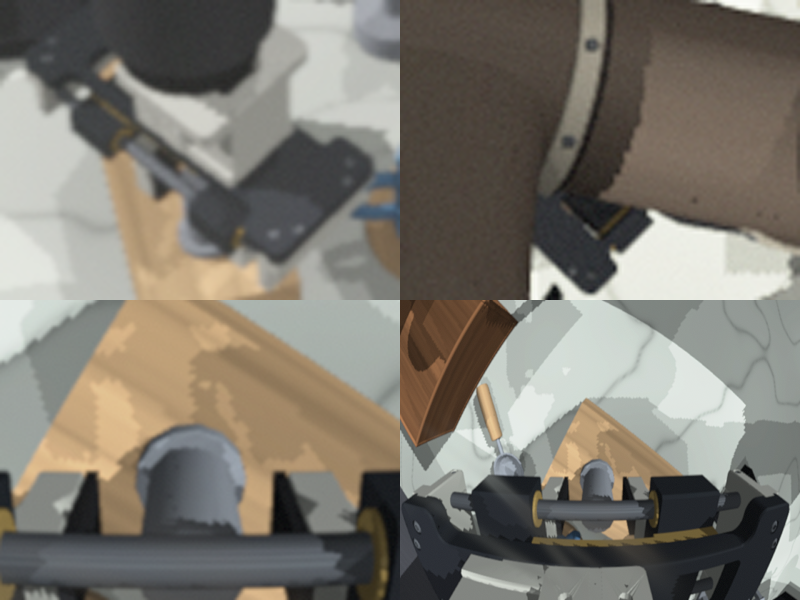

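The drift stands between the open fingers and the collar rim is seen at about (315,213) in the wrist image. I'll check the fore-aft offset before closing.

Run:
```python
from geo import *
p,R=pose()
for z in(.08,.088):
  for v in (212.5,214.5):
    X=onplane(ray("wrist",(315,v),(p,R)),[0,0,z],np.array([0,0,1.]));print(z,v,X,(R.T@(X-p)*1e3).round(1))
```

```text
0.08 212.5 [ 0.5511907  -0.32376008  0.08      ] [17.5  2.3 22.5]
0.08 214.5 [ 0.5521004  -0.32284524  0.08      ] [16.2  2.3 22.5]
0.088 212.5 [ 0.54937537 -0.32564644  0.088     ] [20.1  2.3 14.5]
0.088 214.5 [ 0.55024466 -0.32477224  0.088     ] [18.8  2.3 14.5]
```

The grip is centred (x offset about 0 mm). I'll close, lift, carry the drift over and tilt it.

```bash
python3 -m handwheel '[[[0,0,0,0,0,0,255],[0,0,0,0,0,0,255],[0,0,0,0,0,0,255],[0,0,0,0,0,0,255],[0,0,0,0,0,0,255]]]' 45
python3 -m handwheel '[[[0,0,-0.3,0,0,0,255],[0,0,-0.7,0,0,0,255],[0,0,-1,0,0,0,255]]]'
python3 -m handwheel '[[[0,0,-0.5,0,0,0,255],[0,0,-1,0,0,0,255]]]' >/dev/null
for i in 1 2 3 4 5; do python3 -m handwheel '[[[-0.35,0.42,0,0,0,0,255],[-0.69,0.85,0,0,0,0,255]]]'>/dev/null; done
python3 -m handwheel '[[[0,0,0,0,-0.35,0,255],[0,0,0,0,-0.7,0,255],[0,0,0,0,-1,0,255],[0,0,0,0,-1,0,255]]]'
python3 - <<'E'
from geo import *
s=arm.get_state();print(s["eef_pos"],s["ee_rot"],s["width"],s["q"].round(2))
H=np.array([.5636,.1693,.1068]);n=np.array([-.3536,-.3536,.866])
print(delta(H+n*.131,frame(-n,np.array([-.7071,.7071,0]))))
E
```

```text
t: 3.35
eef_pos: [0.5647, -0.3122, 0.1017]
ee_rot: [-3.141, 0.0, -2.356]
force: [-2.4, 1.8, 7.1]
width: 0.0256
gripper_force: 45.0
t: 3.72
eef_pos: [0.5644, -0.3121, 0.1815]
ee_rot: [3.141, -0.0, -2.356]
force: [1.2, -0.0, -3.5]
width: 0.0251
gripper_force: 45.0
t: 5.72
eef_pos: [0.5167, 0.1218, 0.26]
ee_rot: [3.14, 0.5, -2.358]
force: [0.4, -0.6, -2.2]
width: 0.0254
gripper_force: 45.0
[0.51667819 0.12176248 0.25997355] [ 3.13979818  0.50023457 -2.35845538] 0.025369138026557013 [ 0.49 -0.13 -0.5  -0.21 -0.74 -1.15]
(array([0.224, 0.005, 0.443]), array([ 0.001, -0.047, -0.004]))
```

```bash
python3 -m handwheel '[[[0.1,0,0.2,0,-0.047,0,255],[0.22,0,0.44,0,-0.047,0,255],[0.22,0,0.44,0,-0.047,0,255]]]'
python3 - <<'E'
from geo import *
s=arm.get_state();print(s["eef_pos"],s["ee_rot"],s["force"])
np.save("p2.npy",np.r_[s["eef_pos"],s["ee_rot"]])
w=cams.grab_frame("wrist");a=cams.grab_frame("side");b=cams.grab_frame("top")
for n,x in zip("wst",(w,a,b)):cv2.imwrite(f"pics/2{n}.png",x)
f=lambda a:cv2.resize(a,(400,300),interpolation=cv2.INTER_CUBIC)
cv2.imwrite("pics/g2.png",np.vstack([np.hstack([f(a[115:190,250:350]),f(b[170:245,200:300])]),np.hstack([f(w[140:260,240:400]),f(w)])]))
print(proj([.5636,.1693,.1068],pose()))
E
```

```text
t: 6.1
eef_pos: [0.5191, 0.1241, 0.2195]
ee_rot: [3.139, 0.518, -2.357]
force: [-0.3, 0.0, -2.1]
width: 0.0254
gripper_force: 45.0
[0.51913213 0.124122   0.21946243] [ 3.13940029  0.51827677 -2.35671598] [-0.275663    0.00540376 -2.0655882 ]
[312.92225091 190.45043519]
```

View pics/g2.png

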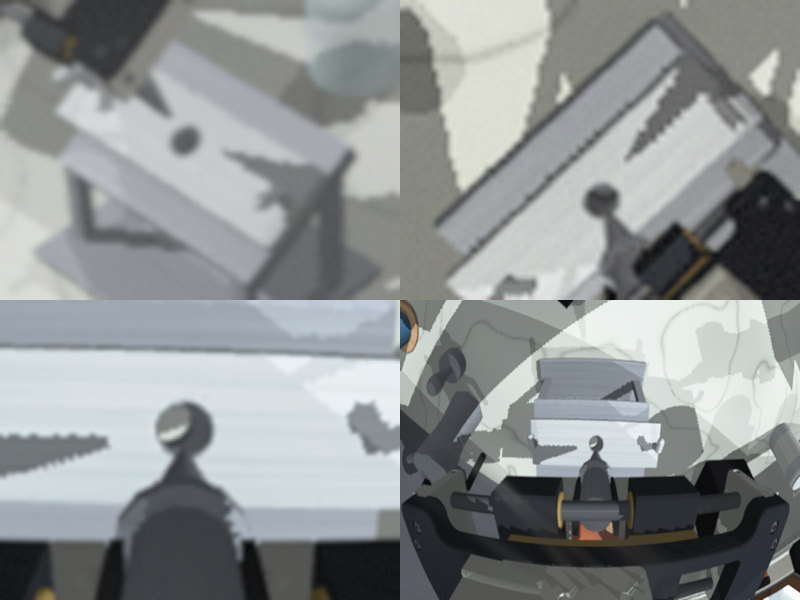

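The rail hole in the wrist view is at (313.4,190.6), matching its predicted position. Inside it there is a light/dark boundary, so I need to know which way the rail has slipped. I'll zoom in on the hole and the rail and plate ends.

Run:
```python
import cv2,numpy as np
w=cv2.imread("pics/2w.png")
a=cv2.resize(w[130:210,200:430],(782,272),interpolation=cv2.INTER_CUBIC)
b=cv2.resize(w[174:206,293:345],(520,320),interpolation=cv2.INTER_CUBIC)
b=cv2.copyMakeBorder(b,0,0,0,262,cv2.BORDER_CONSTANT)
cv2.imwrite("pics/g3.png",np.vstack([a,b]))
```

```text
(no output)
```

View pics/g3.png

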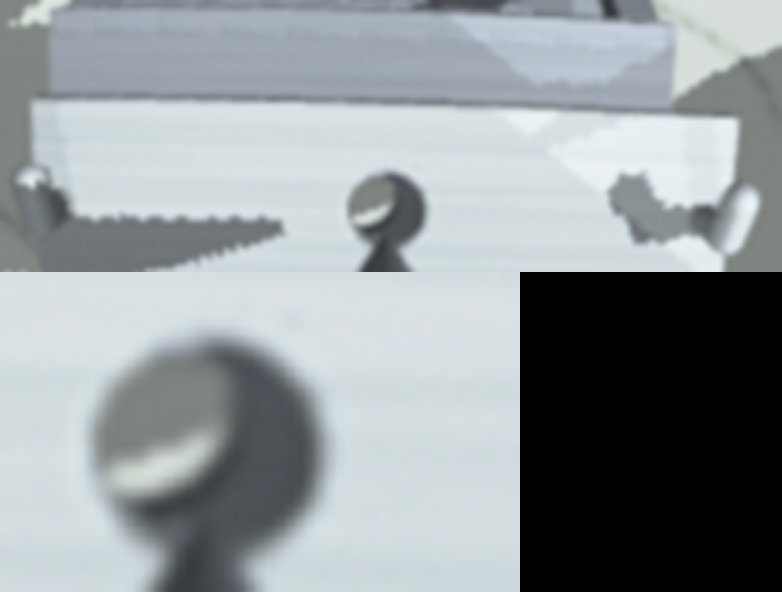

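The through-view is on the left and the rail overhangs further on the right, so the rail has slipped towards +y by about 8 mm. I'll compute it.

Run:
```python
from geo import *
v=np.load("p2.npy");P=(v[:3],Ro.from_euler("xyz",v[3:]).as_matrix())
n=np.array([-.35355,-.35355,.86603]);y=np.array([-.70711,.70711,0]);x=np.cross(y,n)
# rail hole from wrist + first views
rays=[ray("wrist",(293+207.5/10-.5,174+(442-272)/10-.5),P),ray("top",(206+178.5/4-.5,180+160.5/4-.5)),ray("side",(255+165.5/4-.5,120+120.5/4-.5))]
H,e=tri(rays);print("H",H,e)
H[2]=.1087
f=lambda uv,h:[round(float(q@(onplane(ray("wrist",uv,P),H+n*h,n)-H))*1e3,1) for q in(x,y)]
print("rail ends",f((209.7,160.9),0),f((417.1,164.7),0))
print("plate ends",f((214.1,147.6),-.01),f((397.6,147.6),-.01))
print("hole",f((293+20.75-.5,174+17-.5),0),"edges",f((293+9.3-.5,190.5),0),f((293+32.2-.5,190.5),0),"through edge",f((293+23.5-.5,190.),-.01),f((293+23.5-.5,190.),-.026))
print("tip now",v[:3]+P[1]@[0,0,.0893]-H, "axes",[float(((v[:3]+P[1]@[0,0,.09])-H)@q) for q in(x,y,n)])
```

```text
H [0.56307373 0.170251   0.10382762] 0.0018213798754322242
rail ends [-35.3, -99.9] [-31.5, 101.1]
plate ends [-47.1, -97.9] [-46.6, 83.1]
hole [-5.3, 0.2] edges [-5.3, -10.7] [-5.3, 11.1] through edge [-3.4, 3.0] [0.5, 3.2]
tip now [-0.01278289 -0.01472605  0.03319002] axes [-0.00025467527140021025, -0.0013726727697996727, 0.0377693492323515]
```

The rail is about 7.9 mm towards +y. I'll approach along the hole axis, aimed at the middle of the overlap, and look again close up.

```bash
python3 -m handwheel '[[[0.02,-0.032,0.15,0,0,0,255],[0.02,-0.032,0.28,0,0,0,255],[0.02,-0.032,0.28,0,0,0,255]]]'
python3 - <<'E'
from geo import *
s=arm.get_state()
np.save("p3.npy",np.r_[s["eef_pos"],s["ee_rot"]])
w=cams.grab_frame("wrist");a=cams.grab_frame("side");b=cams.grab_frame("top")
for n,x in zip("wst",(w,a,b)):cv2.imwrite(f"pics/3{n}.png",x)
f=lambda a:cv2.resize(a,(400,300),interpolation=cv2.INTER_CUBIC)
cv2.imwrite("pics/g4.png",np.vstack([np.hstack([f(a[130:175,270:330]),f(b[195:240,220:280])]),np.hstack([f(w[165:225,275:355]),f(w[140:260,240:400])])]))
p,R=pose();print(p,s["ee_rot"],proj(p+R@[0,0,.0937],(p,R)),proj(p+R@[.003,0,.0937],(p,R)))
E
```

```text
t: 6.62
eef_pos: [0.5286, 0.1295, 0.2001]
ee_rot: [3.141, 0.521, -2.356]
force: [0.5, 0.4, -2.8]
width: 0.0256
gripper_force: 45.0
[0.52889006 0.129511   0.20143193] [ 3.14055722  0.52138774 -2.35632416] [311.53964157 205.76314287] [311.53830585 202.37722569]
```

View pics/g4.png

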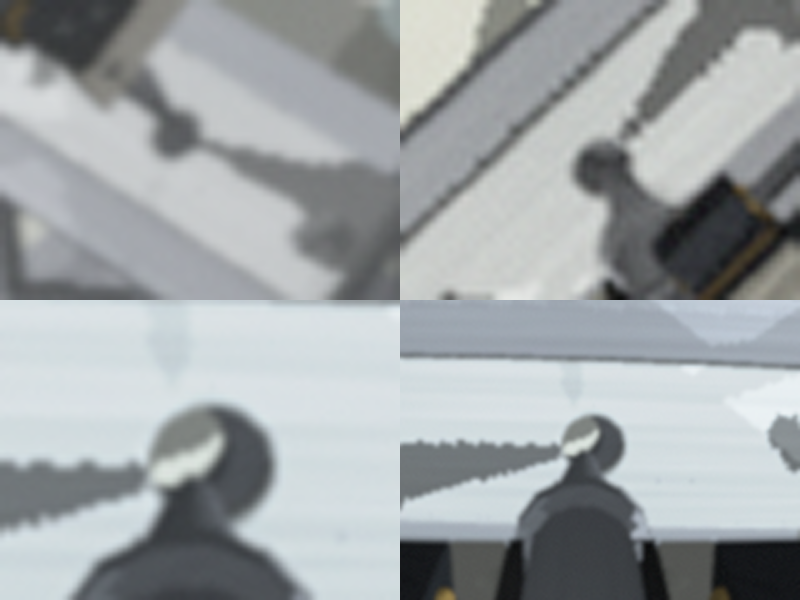

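The tip is at about (312,202) and the hole centre at (317,198). That puts the hole at tool x of about +3.3 mm, with y right where I want it for mid-overlap. I'll enter the hole in steps and watch the force.

```bash
cat > st.py <<'E'
from geo import *
s=arm.get_state();p,R=pose()
H=np.array([.5636,.1693,.1087]);n=np.array([-.35355,-.35355,.86603]);y=np.array([-.70711,.70711,0]);x=np.cross(y,n)
print("t",round(s["t"],2),"F tool",(R.T@s["force"]).round(1),"M tool",(R.T@s["moment"]).round(2),"TCP in rail frame mm",[round(float((p-H)@q)*1e3,1) for q in(x,y,n)],"zerr",np.round(Ro.from_matrix(R.T@frame(-n,y)).as_rotvec(),3),"w",round(s["width"],4))
E
python3 -m handwheel '[[[0.04,0,0,0,0,0,255],[0.04,0,0.16,0,0,0,255],[0.04,0,0.31,0,0,0,255],[0.04,0,0.31,0,0,0,255]]]' >/dev/null; python3 st.py
python3 -m handwheel '[[[0,0,0.12,0,0,0,255],[0,-0.012,0.25,0,0,0,255],[0,-0.025,0.25,0,0,0,255]]]' >/dev/null; python3 st.py
```

```text
t 7.28 F tool [1.6 0.2 2.6] M tool [-0.08  2.22  0.03] TCP in rail frame mm [-3.5, -3.2, 80.5] zerr [ 0.001 -0.003 -0.   ] w 0.0255
t 7.65 F tool [0.  3.4 3.8] M tool [-1.79  1.73  0.02] TCP in rail frame mm [-2.9, -4.9, 60.8] zerr [ 0.002 -0.001 -0.   ] w 0.0256
```

```bash
python3 -m handwheel '[[[0,-0.015,0.08,0,0,0,255],[0,-0.03,0.16,0,0,0,255],[0,-0.03,0.16,0,0,0,255]]]' >/dev/null; python3 st.py
python3 -m handwheel '[[[0,0,0.05,0,0,0,255],[0,0,0.1,0,0,0,255],[0,0,0.1,0,0,0,255]]]' >/dev/null; python3 st.py
```

```text
t 8.03 F tool [-0.2  2.8  4.2] M tool [-1.47  1.69  0.02] TCP in rail frame mm [-2.5, -8.0, 48.5] zerr [ 0. -0. -0.] w 0.025
t 8.4 F tool [-1.1  2.7  3.6] M tool [-1.44  1.59  0.03] TCP in rail frame mm [-2.4, -7.9, 40.7] zerr [ 0. -0.  0.] w 0.0254
```

```bash
python3 -m handwheel '[[[0,0,0.05,0,0,0,255],[0,0,0.1,0,0,0,255],[0,0,0.1,0,0,0,255]]]' >/dev/null; python3 st.py
python3 -m handwheel '[[[0,0,0.05,0,0,0,255],[0,0,0.1,0,0,0,255],[0,0,0.1,0,0,0,255]]]' >/dev/null; python3 st.py
```

```text
t 8.78 F tool [-1.3  3.7  4.2] M tool [-1.4   1.28 -0.01] TCP in rail frame mm [-2.4, -8.0, 32.7] zerr [ 0. -0.  0.] w 0.0252
t 9.15 F tool [-0.5  2.5  4.5] M tool [-1.43  1.21 -0.02] TCP in rail frame mm [-2.4, -8.0, 24.6] zerr [ 0. -0.  0.] w 0.0256
```

```bash
for i in 1 2 3; do python3 -m handwheel '[[[0,0,0.025,0,0,0,255],[0,0,0.025,0,0,0,255]]]' >/dev/null; python3 st.py; done
```

```text
t 9.4 F tool [-0.7  3.7 -4.5] M tool [-1.33  1.72  0.07] TCP in rail frame mm [-2.3, -8.2, 23.5] zerr [-0.     0.     0.001] w 0.0254
t 9.65 F tool [  3.8   8.4 -29. ] M tool [-2.95  2.85  0.05] TCP in rail frame mm [-2.1, -8.3, 23.2] zerr [-0.     0.001  0.001] w 0.0252
t 9.9 F tool [  4.5  12.5 -50.5] M tool [-4.59  3.62 -0.  ] TCP in rail frame mm [-1.9, -8.2, 22.6] zerr [-0.     0.002  0.002] w 0.0253
```

Force rises sharply at n = 23.5 mm, so the collar is seated on the rail, with the axis at (-2.4,-8.0) in the rail frame. I'll withdraw along the axis.

```bash
python3 -m handwheel '[[[0,0,-0.06,0,0,0,255],[0,0,-0.12,0,0,0,255],[0,0,-0.24,0,0,0,255],[0,0,-0.24,0,0,0,255]]]' >/dev/null; python3 st.py
python3 -m handwheel '[[[0,0,-0.2,0,0,0,255],[0,0,-0.5,0,0,0,255],[0,0,-1,0,0,0,255],[0,0,-1,0,0,0,255]]]' >/dev/null; python3 st.py
python3 -m handwheel '[[[0.0,0,-0.3,0,0,0,255],[0,0,-0.5,0,0,0,255],[0,0,-0.5,0,0,0,255]]]' >/dev/null
python3 - <<'E'
from geo import *
s=arm.get_state();v=np.r_[s["eef_pos"],s["ee_rot"]];np.save("p4.npy",v)
w=cams.grab_frame("wrist");cv2.imwrite("pics/4w.png",w)
P=pose();H=np.array([.5636,.1693,.1068]);n=np.array([-.35355,-.35355,.86603]);y=np.array([-.70711,.70711,0]);x=np.cross(y,n)
u=proj(H-.008*y-.0024*x,P);print(v,u)
i=np.round(u).astype(int)
cv2.imwrite("pics/g5.png",cv2.resize(w[i[1]-30:i[1]+30,i[0]-40:i[0]+40],(800,600),interpolation=cv2.INTER_CUBIC))
print(delta(np.array([.517,.123,.28]),Ro.from_euler("xyz",[np.pi,0,-2.356]).as_matrix()))
E
```

```text
t 10.4 F tool [-1.   1.9  0.8] M tool [-0.74  1.43 -0.01] TCP in rail frame mm [-2.3, -8.2, 38.7] zerr [-0.     0.     0.001] w 0.0251
t 10.9 F tool [ 1.5 -0.9  3. ] M tool [ 0.01  2.22 -0.02] TCP in rail frame mm [-1.3, -8.8, 121.1] zerr [-0.002  0.004  0.001] w 0.0254
[ 0.51196942  0.10599712  0.24524866 -3.14083591  0.52498306 -2.35581861] [311.76366068 186.90977989]
(array([-0.392,  0.103, -0.288]), array([ 0.   ,  1.048, -0.   ]))
```

View pics/g5.png

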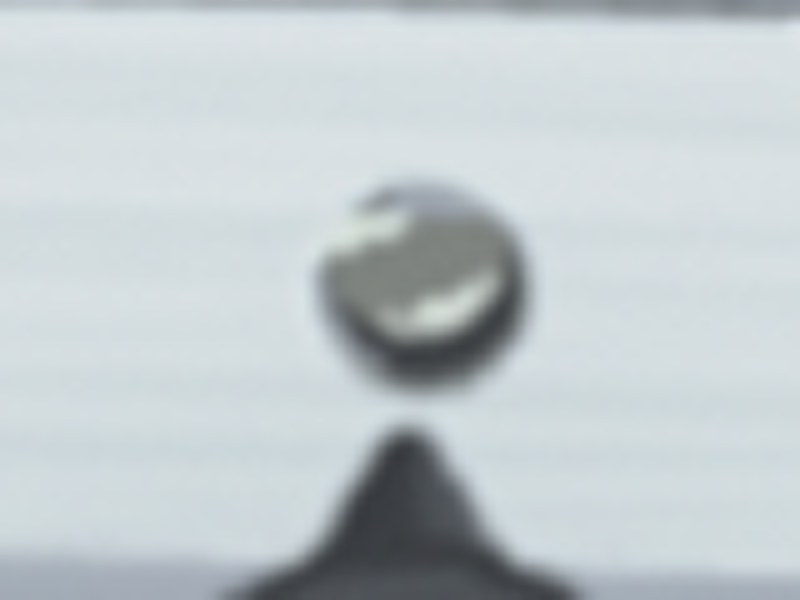

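The holes are now in line, with clear light through the hole at crop (422,285). I'll carry the drift back to above the block.

```bash
python3 -m handwheel '[[[-0.15,0,-0.15,0,0.3,0,255],[-0.39,0.1,-0.29,0,0.6,0,255],[-0.39,0.1,-0.29,0,0.9,0,255],[-0.39,0.1,-0.29,0,1,0,255]]]' >/dev/null
python3 -m handwheel '[[[0.34,-0.42,0,0,0.048,0,255],[0.685,-0.853,0,0,0.048,0,255]]]' >/dev/null
for i in 1 2 3 4; do python3 -m handwheel '[[[0.34,-0.42,0,0,0,0,255],[0.685,-0.853,0,0,0,0,255]]]'>/dev/null; done
python3 -m handwheel '[[[0,0,0,0,0,0,255]]]'
python3 - <<'E'
from geo import *
print(delta(np.array([.5644,-.3122,.1817]),Ro.from_euler("xyz",[np.pi,0,-2.356]).as_matrix()),arm.get_state()["q"].round(2))
E
```

```text
t: 13.2
eef_pos: [0.5649, -0.3146, 0.2761]
ee_rot: [3.139, -0.002, -2.359]
force: [-0.2, 0.3, -2.4]
width: 0.0256
gripper_force: 45.0
(array([-0.019,  0.023,  1.18 ]), array([ 0.005, -0.004, -0.006])) [-0.21  0.29  0.02  0.   -1.31 -0.58]
```

```bash
python3 -m handwheel '[[[-0.019,0.023,0.4,0.005,-0.004,-0.006,255],[-0.019,0.023,0.8,0.005,-0.004,-0.006,255],[-0.019,0.023,1,0.005,-0.004,-0.006,255],[-0.019,0.023,1,0.005,-0.004,-0.006,255]]]' 
python3 -m handwheel '[[[0,0,0.3,0,0,0,255],[0,0,0.6,0,0,0,255],[0,0,0.6,0,0,0,255]]]'
python3 -m handwheel '[[[0,0,0.25,0,0,0,255],[0,0,0.5,0,0,0,255],[0,0,0.5,0,0,0,255]]]'
```

```text
t: 13.7
eef_pos: [0.5642, -0.3093, 0.1975]
ee_rot: [-3.141, 0.0, -2.352]
force: [-0.7, -0.5, -2.4]
width: 0.0254
gripper_force: 45.0
t: 14.08
eef_pos: [0.5643, -0.3096, 0.1505]
ee_rot: [-3.141, 0.001, -2.353]
force: [0.1, 0.3, -1.7]
width: 0.0253
gripper_force: 45.0
t: 14.45
eef_pos: [0.5649, -0.31, 0.1115]
ee_rot: [-3.139, 0.001, -2.353]
force: [-0.6, -0.5, -2.9]
width: 0.0252
gripper_force: 45.0
```

```bash
python3 -m handwheel '[[[0,0,0.05,0,0,0,255],[0,0,0.1,0,0,0,255],[0,0,0.1,0,0,0,255]]]'
python3 -m handwheel '[[[0,0,0.02,0,0,0,255],[0,0,0.02,0,0,0,255]]]'
```

```text
t: 14.82
eef_pos: [0.5651, -0.31, 0.1034]
ee_rot: [-3.138, 0.002, -2.353]
force: [0.3, -0.5, -3.0]
width: 0.0252
gripper_force: 45.0
t: 15.08
eef_pos: [0.5649, -0.31, 0.1015]
ee_rot: [-3.139, 0.002, -2.353]
force: [0.2, -0.4, -2.8]
width: 0.0253
gripper_force: 45.0
```

```bash
for i in 1 2; do python3 -m handwheel '[[[0,0,0.012,0,0,0,255],[0,0,0.012,0,0,0,255]]]'; done
```

```text
t: 15.32
eef_pos: [0.565, -0.31, 0.1013]
ee_rot: [-3.138, 0.002, -2.352]
force: [-1.9, 2.0, 4.8]
width: 0.0255
gripper_force: 45.0
t: 15.58
eef_pos: [0.565, -0.3101, 0.1012]
ee_rot: [-3.138, 0.002, -2.352]
force: [-3.4, 4.0, 9.8]
width: 0.0253
gripper_force: 45.0
```

The drift is seated in the block. I'll release it, rise, move above the bolt, and check the offset at knob height before gripping.

```bash
python3 -m handwheel '[[[0,0,0,0,0,0,100],[0,0,0,0,0,0,100],[0,0,0,0,0,0,50],[0,0,0,0,0,0,0]]]' 
python3 -m handwheel '[[[0,0,-0.2,0,0,0,0],[0,0,-0.6,0,0,0,0],[0,0,-1,0,0,0,0]]]'
python3 -m handwheel '[[[-0.35,0.5,0,0,0,0,0],[-0.66,1,0,0,0,-0.006,0],[-0.66,1,0.1,0,0,-0.006,0]]]'
python3 -m handwheel '[[[0,0.04,0.4,0,0,0,0],[0,0.04,0.7,0,0,0,0],[0,0.04,0.7,0,0,0,0]]]'
python3 - <<'E'
from geo import *
s=arm.get_state();v=np.r_[s["eef_pos"],s["ee_rot"]];np.save("p5.npy",v);print(v)
w=cams.grab_frame("wrist");cv2.imwrite("pics/5w.png",w);b=cams.grab_frame("side")
P=pose();print(proj([.5435,-.2135,.12],P),proj([.5435,-.2135,.08],P),proj([.565,-.311,.142],P))
z=cv2.resize(w[130:280,180:430],(750,450),interpolation=cv2.INTER_CUBIC)
cv2.imwrite("pics/g6.png",z)
E
```

```text
t: 16.08
eef_pos: [0.5647, -0.31, 0.0993]
ee_rot: [-3.139, 0.001, -2.353]
force: [0.1, -0.1, 0.2]
width: 0.0598
gripper_force: 0.0
t: 16.45
eef_pos: [0.5646, -0.3101, 0.1815]
ee_rot: [-3.138, 0.002, -2.353]
force: [-0.3, 0.2, 0.1]
width: 0.0859
gripper_force: 0.0
t: 16.82
eef_pos: [0.5453, -0.214, 0.1738]
ee_rot: [-3.137, 0.004, -2.347]
force: [0.0, -0.3, 0.4]
width: 0.0876
gripper_force: 0.0
t: 17.2
eef_pos: [0.5419, -0.2142, 0.1142]
ee_rot: [-3.141, -0.001, -2.35]
force: [-0.5, -0.6, 0.8]
width: 0.0874
gripper_force: 0.0
[ 5.41930185e-01 -2.14199069e-01  1.14241001e-01 -3.14143809e+00
 -5.82993883e-04 -2.35016317e+00]
[312.2593688  258.35551877] [312.53070229 231.68597375] [138.87031326 171.10232403]
```

View pics/g6.png

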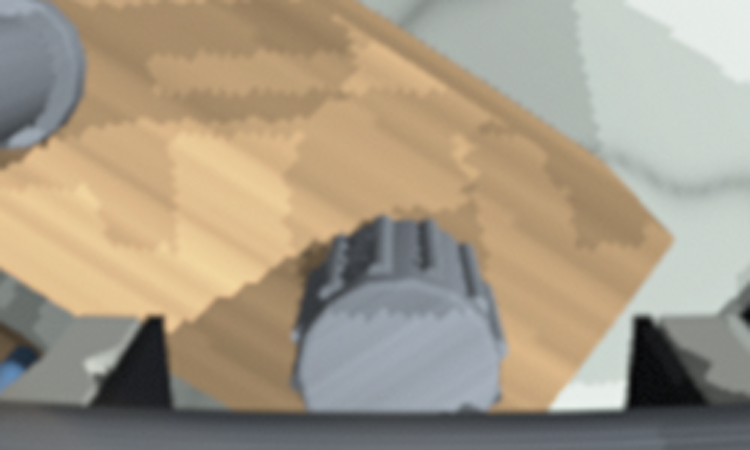

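The knob is centred between the fingers. Its top front edge is at about (313,222.5) and its lower front edge at about (316,202).

Run:
```python
from geo import *
v=np.load("p5.npy");P=(v[:3],Ro.from_euler("xyz",v[3:]).as_matrix())
for uv,z in(((313,222.5),.12),((316,202.3),.08),((180+298/3,253),.12),((180+500/3,253),.12)):
    X=onplane(ray("wrist",uv,P),[0,0,z],np.array([0,0,1.]));print((P[1].T@(X-P[0])*1e3).round(1))
print(delta(np.array([.5435,-.2135,.092]),Ro.from_euler("xyz",[np.pi,0,-2.356]).as_matrix()))
```

```text
[21.2  1.1 -5.7]
[20.5  3.1 34.3]
[  3.5 -17.2  -5.8]
[ 3.5 19.4 -5.8]
(array([-0.008,  0.01 ,  0.304]), array([-0.007,  0.003,  0.012]))
```

```bash
python3 -m handwheel '[[[0.012,0.012,0.15,-0.007,0.003,0.012,0],[0.012,0.012,0.29,-0.007,0.003,0.012,0],[0.012,0.012,0.29,-0.007,0.003,0.012,255],[0.012,0.012,0.29,-0.007,0.003,0.012,255],[0.012,0.012,0.29,-0.007,0.003,0.012,255]]]' 50
python3 -m handwheel '[[[0,0,0,0,0,0,255],[0,0,0,0,0,0,255]]]'
python3 -m handwheel '[[[0,0,-0.2,0,0,0,255],[0,0,-0.6,0,0,0,255],[0,0,-1,0,0,0,255]]]'
python3 -m handwheel '[[[0,0,-0.5,0,0,0,255],[0,0,-1,0,0,0,255]]]'
```

```text
t: 17.92
eef_pos: [0.5418, -0.2139, 0.0925]
ee_rot: [3.141, 0.0, -2.356]
force: [-0.8, 0.8, 1.1]
width: 0.0631
gripper_force: 0.0
t: 18.18
eef_pos: [0.5417, -0.2139, 0.0924]
ee_rot: [3.141, 0.0, -2.356]
force: [-0.2, -0.5, 1.1]
width: 0.043
gripper_force: 0.0
t: 18.55
eef_pos: [0.5414, -0.2139, 0.1738]
ee_rot: [3.14, -0.0, -2.356]
force: [1.0, 0.6, -1.5]
width: 0.0372
gripper_force: 49.8
t: 18.8
eef_pos: [0.5413, -0.2139, 0.2544]
ee_rot: [3.141, 0.0, -2.356]
force: [0.9, -0.9, -1.0]
width: 0.0373
gripper_force: 49.8
```

The fingers only closed fully as the lift began, so the bolt may be gripped too high on the knob. I'll set it back down in its hole and grip it again properly.

```bash
python3 -m handwheel '[[[0,0,0.5,0,0,0,255],[0,0,1,0,0,0,255],[0,0,1,0,0,0,255]]]'
python3 -m handwheel '[[[0,0,0.3,0,0,0,255],[0,0,0.6,0,0,0,255],[0,0,0.6,0,0,0,255]]]'
python3 -m handwheel '[[[0,0,0.08,0,0,0,255],[0,0,0.16,0,0,0,255],[0,0,0.16,0,0,0,255]]]'
```

```text
t: 19.18
eef_pos: [0.5394, -0.2136, 0.1702]
ee_rot: [3.136, -0.003, -2.356]
force: [-0.1, 0.4, -1.2]
width: 0.0374
gripper_force: 49.8
t: 19.55
eef_pos: [0.5428, -0.2142, 0.1261]
ee_rot: [-3.14, 0.001, -2.355]
force: [2.6, -0.1, -3.0]
width: 0.0375
gripper_force: 49.3
t: 19.92
eef_pos: [0.5423, -0.2141, 0.1114]
ee_rot: [3.142, 0.0, -2.356]
force: [4.1, -2.5, -3.3]
width: 0.0375
gripper_force: 49.4
```

```bash
for i in 1 2 3 4; do python3 -m handwheel '[[[0,0,0.045,0,0,0,255],[0,0,0.045,0,0,0,255]]]'; done
```

```text
t: 20.18
eef_pos: [0.5422, -0.2141, 0.1078]
ee_rot: [3.142, 0.0, -2.356]
force: [1.7, -1.9, 0.2]
width: 0.0371
gripper_force: 49.5
t: 20.42
eef_pos: [0.542, -0.214, 0.104]
ee_rot: [3.141, 0.0, -2.356]
force: [4.5, -3.3, -3.3]
width: 0.0373
gripper_force: 49.5
t: 20.68
eef_pos: [0.5419, -0.214, 0.1003]
ee_rot: [3.141, 0.0, -2.356]
force: [4.0, -4.1, -2.0]
width: 0.0371
gripper_force: 49.5
t: 20.92
eef_pos: [0.5419, -0.214, 0.0966]
ee_rot: [3.141, 0.0, -2.356]
force: [4.6, -4.1, -2.2]
width: 0.0375
gripper_force: 49.5
```

```bash
for i in 1 2 3 ; do python3 -m handwheel '[[[0,0,0.02,0,0,0,255],[0,0,0.02,0,0,0,255]]]'; done
```

```text
t: 21.18
eef_pos: [0.542, -0.214, 0.0952]
ee_rot: [3.141, 0.0, -2.356]
force: [4.9, -3.5, -0.4]
width: 0.0376
gripper_force: 49.5
t: 21.42
eef_pos: [0.542, -0.214, 0.0936]
ee_rot: [3.141, 0.0, -2.356]
force: [4.5, -2.8, -1.1]
width: 0.0373
gripper_force: 49.5
t: 21.68
eef_pos: [0.5419, -0.214, 0.092]
ee_rot: [3.141, 0.0, -2.356]
force: [4.8, -3.1, -0.5]
width: 0.0373
gripper_force: 49.5
```

The grip height was fine, at about 12 mm above the knob's underside. The side force suggests a slight tilt, so I'll release and re-grip it squarely.

```bash
python3 -m handwheel '[[[0,0,0.01,0,0,0,120],[0,0,0.01,0,0,0,100],[0,0,0,0,0,0,100]]]' >/dev/null
python3 -m handwheel '[[[0,0,0,0,0,0,100],[0.006,0.006,0,0,0,0,255],[0.006,0.006,0,0,0,0,255],[0.006,0.006,0,0,0,0,255],[0.006,0.006,0,0,0,0,255]]]'
python3 -m handwheel '[[[0,0,0,0,0,0,255],[0,0,0,0,0,0,255],[0,0,0,0,0,0,255]]]'
```

```text
t: 22.68
eef_pos: [0.5408, -0.2139, 0.0922]
ee_rot: [3.141, -0.0, -2.356]
force: [-0.2, 0.6, 0.8]
width: 0.0374
gripper_force: 50.0
t: 23.05
eef_pos: [0.5408, -0.2139, 0.0922]
ee_rot: [3.14, -0.0, -2.356]
force: [-0.0, 1.7, 1.3]
width: 0.0373
gripper_force: 50.0
```

```bash
python3 -m handwheel '[[[0,0,-0.2,0,0,0,255],[0,0,-0.6,0,0,0,255],[0,0,-1,0,0,0,255]]]'
python3 -m handwheel '[[[0,0,-0.5,0,0,0,255],[0,0,-1,0,0,0,255]]]' >/dev/null
for i in 1 2 3 4; do python3 -m handwheel '[[[-0.35,0.39,0,0,0,0,255],[-0.703,0.771,0,0,0,0,255]]]'>/dev/null; done
python3 -m handwheel '[[[0,0,0,0,-0.35,0,255],[0,0,0,0,-0.7,0,255],[0,0,0,0,-1,0,255],[0,0,0,0,-1,0,255]]]'
python3 - <<'E'
from geo import *
n=np.array([-.35355,-.35355,.86603])
print(delta(np.array([.5254,.1197,.2114]),frame(-n,np.array([-.7071,.7071,0]))))
E
```

```text
t: 23.42
eef_pos: [0.5409, -0.214, 0.1738]
ee_rot: [3.141, -0.0, -2.356]
force: [-0.5, -0.1, -1.7]
width: 0.0372
gripper_force: 50.0
t: 25.18
eef_pos: [0.5236, 0.1181, 0.2532]
ee_rot: [3.14, 0.502, -2.358]
force: [0.4, 0.0, -1.8]
width: 0.0373
gripper_force: 50.0
(array([ 0.225, -0.003,  0.472]), array([ 0.002, -0.043, -0.004]))
```

```bash
python3 -m handwheel '[[[0.1,0,0.2,0,-0.043,0,255],[0.225,-0.003,0.47,0,-0.043,-0.004,255],[0.225,-0.003,0.47,0,-0.043,-0.004,255]]]'>/dev/null; python3 st.py
python3 -m handwheel '[[[0,0,0.25,0,0,0,255],[0,0,0.5,0,0,0,255],[0,0,0.5,0,0,0,255]]]'>/dev/null; python3 st.py
python3 - <<'E'
from geo import *
s=arm.get_state();w=cams.grab_frame("wrist");cv2.imwrite("pics/6w.png",w);p,R=pose()
np.save("p6.npy",np.r_[s["eef_pos"],s["ee_rot"]])
print("foot front pred",proj(p+R@[.0095,0,.0722],(p,R)),"centre",proj(p+R@[0,0,.0722],(p,R)),"hole near edge",proj(p+R@[.011,0,.0745],(p,R)))
g=cv2.cvtColor(w,cv2.COLOR_BGR2GRAY)
for v in range(192,226):print(v,g[v,286:342:2])
E
```

```text
t 25.55 F tool [ 0.5 -0.1  0.8] M tool [-0.02  2.04 -0.04] TCP in rail frame mm [-1.9, -8.1, 117.6] zerr [ 0.003 -0.006  0.001] w 0.0369
t 25.93 F tool [1.5 0.3 1.4] M tool [-0.03  2.03 -0.  ] TCP in rail frame mm [-0.6, -8.2, 78.0] zerr [ 0.002 -0.004  0.002] w 0.037
foot front pred [311.43779302 202.07018802] centre [311.44381728 213.70285283] hole near edge [311.44765572 199.40717157]
192 [222 222 222 222 222 222 221 212 211 210 212 211 209 208 206 208 210 212
 220 222 222 222 222 222 222 222 222 222]
193 [222 223 222 222 222 222 220 212 211 212 211 207 196 192 185 192 198 208
 219 222 223 222 222 222 222 222 222 222]
194 [223 223 223 223 223 223 219 212 212 212 205 191 173 162 156 164 172 193
 219 223 223 223 223 223 223 223 222 222]
195 [223 223 224 223 223 223 217 211 213 208 188 163 145 138 135 138 142 167
 211 224 223 222 223 223 222 222 222 222]
196 [222 223 223 223 223 223 218 212 212 199 163 140 132 129 129 130 130 140
 185 218 223 223 223 223 222 222 222 222]
197 [220 220 220 220 220 220 219 211 206 179 141 130 129 130 130 130 126 130
 169 200 221 222 223 222 222 222 222 
[... 2636 characters left out ...]
 74  62  63  62  62  62  63  63  61  63  63  64  63  65  64  63
  63  64  62  61  66 115 188 215 215 216]
221 [114 110  70  62  64  61  63  63  64  63  64  64  63  63  64  62  63  64
  63  64  62  62  60  80 153 205 213 212]
222 [129 135  74  63  63  64  61  62  63  64  64  64  62  63  64  64  63  63
  62  62  63  62  62  62 110 180 197 203]
223 [165 165  80  63  64  61  62  63  63  61  64  64  64  62  64  63  64  64
  63  62  63  64  61  60  76 136 157 175]
224 [198 164  76  63  63  62  63  63  64  62  62  63  61  64  64  64  63  63
  63  63  63  62  64  62  63  90 105 133]
225 [201 132  67  62  63  61  63  63  64  63  64  62  62  63  64  63  63  64
  63  63  62  63  60  61  61  66  71  99]
```

From pixel rows, the foot's front edge is at row 200.5, the hole's near edge at row 193.4 and the hole centre at column 313.6. I'll shift about +2.2 mm in x and +0.7 mm in y, then insert while watching the force.

```bash
python3 -m handwheel '[[[0.028,0.009,0,0.004,-0.008,0.004,255],[0.028,0.009,0.04,0.004,-0.008,0.004,255],[0.028,0.009,0.04,0.004,-0.008,0.004,255]]]'>/dev/null; python3 st.py
for i in 1 2; do python3 -m handwheel '[[[0,0,0.025,0,0,0,255],[0,0,0.025,0,0,0,255]]]'>/dev/null; python3 st.py; done
```

```text
t 26.35 F tool [ 1.7 -0.2  1.4] M tool [-0.04  2.15  0.06] TCP in rail frame mm [-3.0, -7.7, 75.5] zerr [-0.001  0.002 -0.   ] w 0.0372
t 26.6 F tool [ 0.4 -0.3  1.3] M tool [-0.01  2.1   0.04] TCP in rail frame mm [-3.2, -7.7, 73.1] zerr [-0.001  0.002 -0.   ] w 0.0369
t 26.85 F tool [ 1.5 -0.5  1.4] M tool [-0.1   2.09  0.  ] TCP in rail frame mm [-3.3, -7.7, 71.0] zerr [-0.001  0.002 -0.   ] w 0.0373
```

```bash
for i in 1 2 3 4 5; do python3 -m handwheel '[[[0,0,0.025,0,0,0,255],[0,0,0.05,0,0,0,255],[0,0,0.05,0,0,0,255]]]'>/dev/null; python3 st.py; done
```

```text
t 27.23 F tool [1.4 0.2 2.2] M tool [-0.    2.08  0.02] TCP in rail frame mm [-3.3, -7.6, 67.0] zerr [-0.001  0.002 -0.   ] w 0.0376
t 27.6 F tool [ 1.4 -0.5  2.7] M tool [-0.03  2.08  0.01] TCP in rail frame mm [-3.3, -7.7, 63.0] zerr [-0.001  0.002 -0.   ] w 0.0374
t 27.98 F tool [-0.1 -0.6  1.6] M tool [-0.01  2.06  0.01] TCP in rail frame mm [-3.3, -7.7, 59.0] zerr [-0.001  0.002 -0.   ] w 0.037
t 28.35 F tool [ 0.8 -0.2  1.5] M tool [-0.07  2.1   0.07] TCP in rail frame mm [-3.3, -7.7, 55.0] zerr [-0.001  0.002 -0.   ] w 0.0373
t 28.73 F tool [1.3 0.9 1.1] M tool [-0.01  2.06  0.01] TCP in rail frame mm [-3.3, -7.6, 51.0] zerr [-0.001  0.002 -0.   ] w 0.0373
```

```bash
for i in 1 2 3; do python3 -m handwheel '[[[0,0,0.05,0,0,0,255],[0,0,0.1,0,0,0,255],[0,0,0.14,0,0,0,255],[0,0,0.14,0,0,0,255]]]'>/dev/null; python3 st.py; done
```

```text
t 29.23 F tool [ 1.1 -0.2  1.8] M tool [-0.01  2.08  0.06] TCP in rail frame mm [-3.4, -7.7, 39.6] zerr [-0.001  0.001 -0.   ] w 0.037
t 29.73 F tool [ 1.5 -0.4  1.6] M tool [-0.06  2.03 -0.03] TCP in rail frame mm [-3.3, -7.7, 28.5] zerr [-0.001  0.001 -0.   ] w 0.0369
t 30.23 F tool [ 1.9 -0.   1.6] M tool [-0.02  2.07 -0.01] TCP in rail frame mm [-3.3, -7.7, 17.2] zerr [-0.001  0.001 -0.   ] w 0.0372
```

```bash
for i in 1 2 3 4; do python3 -m handwheel '[[[0,0,0.018,0,0,0,255],[0,0,0.018,0,0,0,255]]]'>/dev/null; python3 st.py; done
```

```text
t 30.48 F tool [0.8 0.6 2.3] M tool [-0.04  2.07  0.06] TCP in rail frame mm [-3.0, -7.7, 16.1] zerr [-0.001  0.002 -0.   ] w 0.0372
t 30.73 F tool [ 0.9 -0.1  2.4] M tool [0.   2.07 0.07] TCP in rail frame mm [-3.1, -7.7, 14.6] zerr [-0.001  0.002 -0.   ] w 0.0371
t 30.98 F tool [ 1.9  1.6 -8.9] M tool [-0.62  2.49  0.01] TCP in rail frame mm [-2.9, -7.8, 13.9] zerr [-0.001  0.002  0.   ] w 0.0369
t 31.23 F tool [  4.7   4.7 -26.7] M tool [-1.07  3.36  0.12] TCP in rail frame mm [-2.9, -8.1, 13.7] zerr [-0.001  0.003  0.001] w 0.0368
```

The bolt is home, with contact at n = 13.9 mm where 14 was expected. I'll relieve the push, release and back off.

```bash
python3 -m handwheel '[[[0,0,-0.02,0,0,0,255],[0,0,-0.025,0,0,0,100],[0,0,-0.025,0,0,0,100],[0,0,-0.025,0,0,0,80],[0,0,-0.025,0,0,0,80]]]'; python3 st.py
python3 -m handwheel '[[[0,0,-0.15,0,0,0,60],[0,0,-0.5,0,0,0,60],[0,0,-1,0,0,0,60]]]'
python3 -m handwheel '[[[0,0,-0.5,0,0,0,60],[0,0,-1,0,0,0,60],[0,0,-1,0,0,0,60]]]'
python3 - <<'E'
from geo import *
p,R=pose();w=cams.grab_frame("wrist");s=cams.grab_frame("side");t=cams.grab_frame("top")
f=lambda a:cv2.resize(a,(400,300),interpolation=cv2.INTER_CUBIC)
cv2.imwrite("pics/end.png",np.vstack([np.hstack([f(s[100:220,230:390]),f(s[240:360,240:400])]),np.hstack([f(w),f(t[100:280,180:500])])]))
E
```

```text
t: 31.85
eef_pos: [0.5624, 0.1572, 0.119]
ee_rot: [-3.141, 0.525, -2.356]
force: [-0.4, 0.0, 0.5]
width: 0.06
gripper_force: 0.0
t 31.85 F tool [-0.   0.3 -0.6] M tool [ 0.03  1.66 -0.02] TCP in rail frame mm [-3.0, -7.7, 13.6] zerr [-0.001  0.002 -0.   ] w 0.06
t: 32.22
eef_pos: [0.5331, 0.1281, 0.1887]
ee_rot: [-3.141, 0.524, -2.357]
force: [1.0, -0.0, 0.5]
width: 0.0668
gripper_force: 0.0
t: 32.6
eef_pos: [0.5059, 0.0998, 0.262]
ee_rot: [-3.137, 0.532, -2.355]
force: [1.0, -0.8, -0.7]
width: 0.0672
gripper_force: 0.0
```

View pics/end.png

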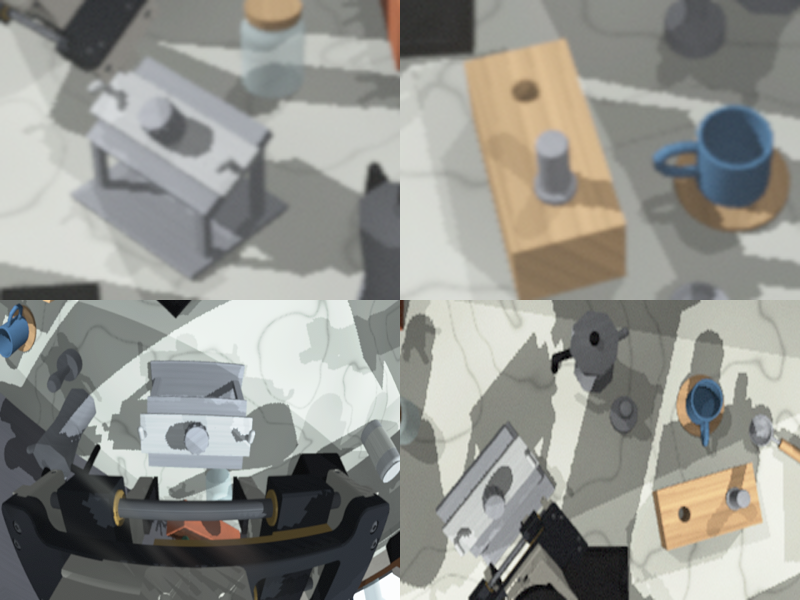

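The bolt's knob sits flat on the rail, at side crop (160,118). The drift stands upright in the block with its collar down, at (553,170), and the bystanders are undisturbed.

```bash
python3 -c "
from station import arm
print(arm.job_done())"
```

```text
the job is handed in; nothing more can be done
None
```

The job is done and handed in at about 33 s: the drift lined up the holes and is back upright in the block, the bolt is home and released, and the other things on the ledge look undisturbed in the last pictures.

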